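# Swing a relay home on its mounting rail and close it up to its neighbours

## Robot

A 6-joint arm with a two-finger parallel gripper is mounted at the origin on a cart in front of the work surface, level with it; the furniture and walls round the work are solid. World frame = base frame: x ahead of the robot, y to its left, z up, the work surface at z = 0. Lengths are in m, angles in rad, forces in N, time in s.
With the tool pointing down it reaches from about 0.25 to 0.775 m from the base axis. Payload 8.9 kg.
Tool frame: the origin (TCP) lies midway between the tips of the shut fingers; the grasp point (between the pads) lies 19 mm behind it (r.grip_depth is the distance from the TCP to the grasp point, in m); z points along the fingers, y is the line along which they close (so a half turn about z gives the same grasp; the last joint's range is limited). The gripper opens to 85 mm and grips with 20 to 120 N. Pads are 22 mm wide; open, the fingers measure 114 mm over their backs; the gripper's body (76 mm by 85 mm) begins 54 mm behind the grasp point. The pads swing forward as they close: fully open they stand 13 mm farther back than shut.
Start: joints at [-1.257, 0.291, -0.153, 1.127, 0, 1.431], TCP at [0.23, -0.472, 0.231] pointing down, gripper open.
Joint ranges: [-2.52, 2.52], [-0.91, 1.74], [-1.3, 1.37], [-1.96, 2.02], [-1.52, 1.47], [-3.14, 3.14]. Speed limits (rad/s): [2.22, 2.22, 2.79, 3.14, 3.14, 3.14].

## Interface

Orientations are given as a unit quaternion [w, x, y, z].
In Python, from bench import monitor, get_image, camera_info, finish_job, finder, r gives the robot as it stands. The module is installed in compiled form; this text tells all that it offers.
- The arm moves only by the tool move_arm, never from a script. Its argument "targets" is a list of rows, each a list of 2 entries, a list of its own where there are three numbers: the shift along the tool's x, y, z in units of 0.4 m (1.0 is 0.4 m), then the turn about the tool's z in units of pi rad (1.0 is pi rad). A call has 1 to 8 rows; each row shifts and turns the commanded pose from where the row before left it, along the tool's axes as they then stand; what a row does not reach is not made up. A row lasts 1/12 s, in which the tool goes at most 41.7 mm and 7.16 degrees, less where a joint would pass 70% of its speed; a pose out of reach is approached as far as the arm can. A call with a number of a shift or a turn outside -1 to 1 is refused whole. A call with a gripper value outside its range is refused whole. "claw" is the opening, from 0 (shut) to 1 (fully open), set as the call begins (left out, the last holds). The fingers move at their own pace and stop on an object; "grip_force" is the grip in N (left out, the last holds). Time passes only in rows, so rows that do not move let the fingers close. It gives the time, the measured TCP pose, the force, the opening and the grip force at its end, in the units of the state.
- monitor.state(): the state, without advancing time (a new reading comes with each control period).
- get_image(name): name is "scene" or "side" or "wrist"; returns (picture, depth): 480x640x3 uint8, red, green, blue; 480x640 float32, m along the optical axis (not along the pixel's ray), 0 where there is no reading.
- camera_info(name): a dict with "intrinsics" (3x3 intrinsics, pixels), "R" (3x3) and "t" (3): a world point X has camera coordinates R X + t; the wrist camera has in their place "mount" (4x4, takes a point from camera to tool coordinates, whose origin is the TCP and whose axes are the flange's). Camera axes: x right, y down, z forward; pixel columns grow to the right and rows downward; lengths in m; the calibration is good to about 2 mm. The wrist camera is an equidistant fisheye: a pixel r from the principal point sees the ray r / f radians off the axis. A picture is of the moment at which its call begins: read the wrist's pose just before it. camera_info takes no time and is no camera call.
- finish_job(): hands the job in; it is judged then, once.
Trained networks look in the newest picture that a camera, given by its name, has taken for a name from the list of things; names that differ only in an ending like _2 or _b are one class to them, and where a whole thing is asked for, a point or a joint stands for the part that bears it (a point fixed in the world has none). Each returns a list of dicts, best first, with "p" (0 to 1); they miss things now and then, are a little off and sometimes report something else, mostly with a low value. They report only what shows in the picture. A call takes as long as a camera call. They do not tell look-alikes from the thing itself.
- finder.trace(query, camera): "pixels" (480x640 bool, what is visible of it) and "point" ([column, row] in pixels, amid what is visible of it).
- finder.spot_point(query, camera): "point" ([column, row] in pixels: a listed point, or the origin of a listed thing).
The state is a dict: "time_s": time; "joint_positions": joint angles; "dq": joint speeds; "effort": joint torques, N m; "tcp_pos": TCP position; "tcp_rot": TCP orientation; "ft_force": force on the tool from outside, world axes, zero at the start; "wrist_torque": the same for the moment, N m; "gripper_width": finger opening in m; "gripper_force": force on a finger pad.
Only numpy, scipy, OpenCV 4.12 (cv2) and the standard library are available. Lean on these libraries where they do the work, as an engineer would, in place of code of your own. Each camera call takes 0.05 s, during which the arm holds its last target. There are 200 camera calls.

## Task

The loose relay on the small mounting panel has only been hooked over the near lip of the rail and leans over towards you onto the brass earth bar. Swing it upright by pushing with the fingertips until its foot clicks fully home on the far lip, then push it along the rail until it stands up against the two relays already mounted there (not the low terminals at the other end). Only push it, without forcing or gripping it: it must not come off the rail, and the loose things around the panel stay where they are.

Things in the scene. Friction and masses are not known exactly. Their poses are not given: they have to be found in the camera images.
- panel: Plain metal mounting plate fixed on the desk, 128 mm in x (from -53 to +75 mm), 260 mm in y, 2.5 mm thick. Origin: its underside, below the middle of the rail; +x points across the rail away from the robot, +y along the rail to the left, z up. A grey slotted cable duct, 30 mm wide and 42.5 mm high over the desk, runs along its far side at x 40 to 70 mm.
- rail (a point): Middle of the steel top-hat rail at the height of its lips' upper faces, 17.5 mm above the desk. The rail runs along the panel's y, 250 mm long, 35 mm wide over its two outward lips (2 mm thick), with a 7 mm end clamp at each end.
- earth_bar (a point): Middle of the top of the brass earth bar along the near side of the rail: 12 mm wide, its top 14.1 mm above the desk; fixed. The relay leans on its edge at the start.
- relay: The loose relay: light grey, 60 mm deep (own x -29 to +31), 30 mm wide (y), 74 mm high, about 0.2 kg; its upper part (own z 42 to 74) spans x -18 to +19. Origin: middle of its foot's underside. It starts leaning about 40 deg towards the robot (panel -x). Mounted, its axes are the panel's and its origin lies at x 0 (within 1 mm), z 17.5 mm in the panel frame.
- relay_top (a point): Middle of the relay's flat top face (37 x 28 mm), 74 mm above its origin along its own z. At the start the near edge of the top is about 65 mm before the rail's middle line and 74 mm above the desk. Pushed there towards panel +x, the relay turns about the near lip, passes its balance point at about 30 deg and falls on until the wedge of its foot meets the far lip at about 11 deg.
- relay_claw (a point): Point in the fixed claw of the relay's foot (own x -17, z -4 mm). The claw sits loosely under the near lip from the start and belongs there: about 13.5 mm above the desk when mounted.
- relay_foot (a point): Underside of the foot 18 mm beyond (+x) its origin, over the sprung wedge: 17.5 mm over the desk when home, over 21 mm while the wedge only rests on the far lip. It clicks home when about 3 to 6 N push the upper part on towards +x. Pressing down on the still leaning top tips it back. Home, it slides along the rail under about 2 N; best pushed below 60 mm above the desk.
- latch (a joint): Travel of the sprung wedge under the relay's foot (m): 0 at rest, under 1 mm when clicked home, up to 5 mm while it passes the lip.
- relay_pair: The two relays already mounted, like the loose one, side by side, 60 mm long along the rail; fixed. Origin: middle between them at the height of the rail lips, axes as the panel's. They stand at one end of the rail, left or right. The loose relay touches them when its origin is 45 mm from this one along the rail.
- terminals: Row of low grey screw terminals, 60 mm long along the rail, 46 mm deep, top 47.5 mm above the desk; fixed, at the other end of the rail. Origin: its middle at the height of the rail lips.
- cutters: Blue-handled side cutters, 174x53x13 mm, lying loose right of the panel; origin: centre of its underside.
- spare_relay: Narrow light grey relay, 62x22x75 mm, standing loose on top of the cable duct near its right end; origin: centre of its underside.
- solder: Blue solder reel, 54 mm wide, 38 mm high, behind the panel.
- tape: Roll of black tape, 68 mm wide, 18 mm high, behind the panel.
- jar: Clear jar with black lid, 63 mm wide, 94 mm high, behind the panel.
Things that resemble listed ones, but are neither listed nor needed, are in the scene too. What is shaped like the relay but red is not meant.

How it is judged:
On the way, in this order (a step that is already met when the one before it is completed fails the run):
1. the relay stands upright, clicked home on both lips of the rail (angle between relay's own z axis and vertical below 0.06 rad and z of relay_foot in the frame of panel below 0.0195 m and z of relay_claw in the frame of panel below 0.0165 m and x of relay in the frame of panel between -0.004 and 0.004 m), for 0.2 s.
2. the relay, still clicked home, stands against the mounted pair (all of step 1 and (y of relay in the frame of relay_pair between 0.04 and 0.049 m or y of relay in the frame of relay_pair between -0.049 and -0.04 m)), for 0.2 s.
At the end, for the whole second after the job is handed in: The relay is upright within 0.06 rad, its foot down on the far lip (within 2 mm) and its claw under the near lip, within 4 mm of the pair's side face along the rail, and at rest (all of step 2 and linear speed of relay below 0.02 m/s); the robot touches nothing.
It fails at once if the relay is squeezed or forced with over 50 N (contact force between the fingers and relay above 50 N).
It fails at once if the relay comes off the rail (z of relay_claw in the frame of panel above 0.024 m or x of relay_claw in the frame of panel below -0.023 m).
It fails at once if a loose thing by the panel is pushed away or knocked over (distance of any of cutters, spare_relay, solder, tape, jar from where it was at the start of the episode above 0.02 m or angle between any of cutters, spare_relay, solder, tape, jar's own z axis and vertical above 0.3 rad).
It also fails if it takes over 48 s, if anything falls off the work surface, if the arm or the gripper's body presses on something with over 40 N, if the wrist force passes 120 N, or if a joint passes its speed limit or range.

## Working session

There is one attempt and no reset: what is moved stays moved. The work goes in short steps, Python scripts to look and compute and a tool call to move; the robot and the scene stay as the last step left them, time stands still between calls to the robot, and variables do not carry over. Pictures are saved under pics/ and viewed, at most 10 in all, crops included, and the job is handed in when it is done.

Besides the shell and the picture viewer there is one more tool, called after "Emit:" as name(argument=value, ...), one argument or row to a line, values as JSON. move_arm: Moves the arm, as the interface text tells. Shifts and turns lie within -1 to 1; 1 stands for 0.4 m of shift or pi rad of turn. Its arguments: {"type":"object","properties":{"targets":{"type":"array"},"claw":{"type":"number"},"grip_force":{"type":"number"}},"required":["targets"]}

```bash
mkdir -p pics
cat > h.py <<'E'
import numpy as np, cv2
from bench import monitor, get_image, camera_info, finder
def world(cam, px, depth, z=None):
    c=camera_info(cam); K=np.array(c["intrinsics"]); R=np.array(c["R"]); t=np.array(c["t"])
    d=np.linalg.inv(K)@np.array([px[0],px[1],1.0]); o=-R.T@t; w=R.T@d
    if z is not None: return o+w*(z-o[2])/w[2]
    v=depth[int(round(px[1])),int(round(px[0]))]
    return o+w*v
E
python3 - <<'E'
from h import *
ims=[]
for c in("scene","side"):
    im,d=get_image(c); ims.append(im); np.save(f"{c}.npy",d); cv2.imwrite(f"{c}.png",im[...,::-1])
    ci=camera_info(c); print(c,(-np.array(ci["R"]).T@np.array(ci["t"])).round(3))
    for q in("relay","relay_top","relay_pair","terminals","rail","panel","spare_relay","earth_bar"):
        for o in finder.spot_point(q,c)[:3]: print(c,q,np.round(o["point"]),round(o["p"],2),world(c,o["point"],d).round(3))
cv2.imwrite("pics/a.png",ims[0][...,::-1]); cv2.imwrite("pics/b.png",ims[1][...,::-1])
E
```

```text
scene [ 0.037 -1.06   0.526]
scene relay [274. 247.] 0.94 [ 0.51  -0.339  0.04 ]
scene relay [366. 340.] 0.69 [ 0.482 -0.608  0.012]
scene relay [386. 264.] 0.42 [ 0.642 -0.486  0.021]
scene relay_top [413. 329.] 0.79 [ 0.536 -0.649  0.03 ]
scene relay_top [247. 226.] 0.78 [ 0.474 -0.313  0.084]
scene relay_pair [262. 233.] 0.93 [ 0.49  -0.332  0.072]
scene terminals [303. 276.] 0.86 [ 0.49  -0.45   0.042]
scene rail [285. 257.] 0.9 [ 0.531 -0.339  0.011]
scene panel [279. 265.] 0.66 [ 0.502 -0.364  0.017]
scene spare_relay [325. 252.] 0.7 [ 0.553 -0.429  0.054]
scene spare_relay [382. 264.] 0.29 [ 0.639 -0.48   0.02 ]
scene earth_bar [259. 262.] 0.92 [ 0.483 -0.327  0.013]
scene earth_bar [266. 257.] 0.46 [ 0.494 -0.334  0.023]
side [0.463 0.321 0.754]
side relay [333. 301.] 0.92 [ 0.512 -0.308  0.05 ]
side relay [362. 198.] 0.74 [ 0.48  -0.609  0.017]
side relay_top [362. 282.] 0.95 [ 0.47  -0.32   0.084]
side relay_top [331. 184.] 0.92 [ 0.541 -0.63   0.03 ]
side relay_top [316. 344.] 0.27 [ 0.526 -0.188  0.098]
side relay_pair [313. 344.] 0.61 [ 0.53  -0.185  0.101]
side terminals [343. 261.] 0.69 [ 0.503 -0.397  0.051]
side spare_relay [308. 256.] 0.86 [ 0.561 -0.405  0.049]
side earth_bar [350. 305.] 0.81 [ 0.486 -0.302  0.05 ]
```

View pics/a.png

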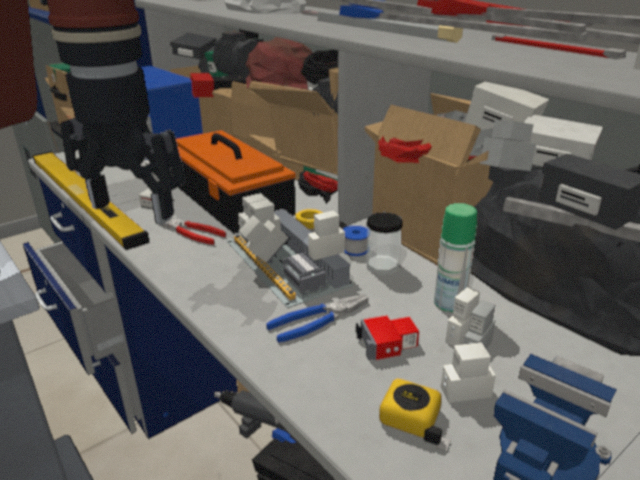

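View pics/b.png

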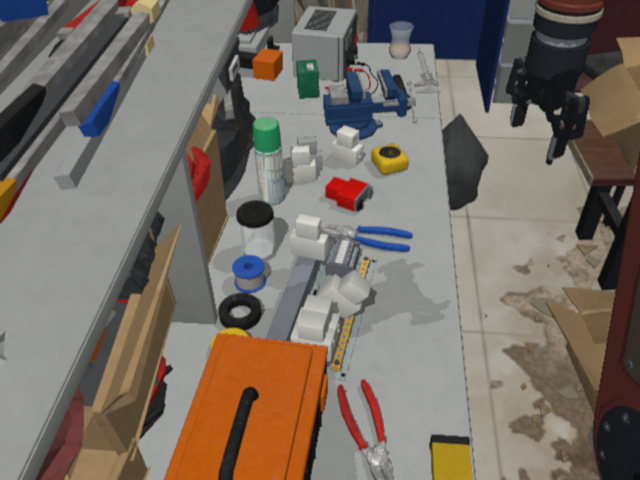

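The relay at scene (262,233) / side (345,293) leans towards the robot on the rail. Candidates for the relay: the leaning grey one at scene (262,233), the red one at (388,337), loose white ones at (470,320) and (470,370), and the spare one at (325,235). Only the first leans on the earth bar. The pair is at side (315,325), the left end. I'll confirm this in an enlarged crop.

Run:
```python
from h import *
s=cv2.imread("side.png")[215:390,260:430]; a=cv2.imread("scene.png")[180:310,210:360]
A=cv2.resize(s,(400,412),interpolation=cv2.INTER_CUBIC);B=cv2.resize(a,(400,347),interpolation=cv2.INTER_CUBIC)
out=np.zeros((412,800,3),np.uint8); out[:,:400]=A; out[:347,400:]=B; cv2.imwrite("pics/c.png",out)
def cloud(cam,m,d):
    c=camera_info(cam);K=np.array(c["intrinsics"]);v,u=np.nonzero(m&(d>0));z=d[v,u]
    P=np.linalg.inv(K)@np.vstack([u*z,v*z,z]); return (np.array(c["R"]).T@(P-np.array(c["t"])[:,None])).T
for c in("scene","side"):
    im,d=get_image(c)
    allp=cloud(c,np.ones_like(d,bool),d)
    for q in("relay","relay_pair","terminals","earth_bar","spare_relay"):
        for o in finder.trace(q,c)[:2]:
            P=cloud(c,cv2.erode(o["pixels"].astype(np.uint8),np.ones((2,2)))>0,d)
            if len(P)<8: continue
            extra=""
            if q=="earth_bar":
                vx=cv2.fitLine(P[:,:2].astype(np.float32),cv2.DIST_HUBER,0,.01,.01).ravel(); extra=vx.round(3)
            print(c,q,round(o["p"],2),np.round(o["point"]),len(P),"lo",np.percentile(P,3,0).round(3),"hi",np.percentile(P,97,0).round(3),extra)
    # duct top
    D=allp[(abs(allp[:,2]-.0425)<.004)&(allp[:,0]>.5)&(allp[:,0]<.65)&(allp[:,1]>-.4)&(allp[:,1]<-.1)]
    if len(D)>20: print("duct",len(D),cv2.fitLine(D[:,:2].astype(np.float32),cv2.DIST_HUBER,0,.01,.01).ravel().round(3))
```

```text
scene relay 0.87 [384. 338.] 1984 lo [ 0.467 -0.654  0.003] hi [ 0.541 -0.593  0.031] 
scene relay 0.81 [264. 239.] 1107 lo [ 0.465 -0.34   0.022] hi [ 0.528 -0.314  0.09 ] 
scene relay_pair 0.83 [259. 210.] 733 lo [ 0.508 -0.285  0.046] hi [ 0.559 -0.229  0.092] 
scene relay_pair 0.25 [263. 239.] 1190 lo [ 0.464 -0.34   0.02 ] hi [ 0.531 -0.312  0.091] 
scene terminals 0.8 [298. 267.] 670 lo [ 0.483 -0.454  0.02 ] hi [ 0.521 -0.395  0.048] 
scene terminals 0.35 [345. 223.] 36 lo [ 0.678 -0.33   0.015] hi [ 0.695 -0.306  0.019] 
scene earth_bar 0.73 [359. 243.] 596 lo [ 0.638 -0.412  0.001] hi [ 0.679 -0.37   0.038] [ 0.546  0.838  0.654 -0.397]
scene earth_bar 0.72 [282. 272.] 3948 lo [ 0.463 -0.469  0.   ] hi [ 0.591 -0.238  0.043] [ 0.104 -0.995  0.519 -0.415]
scene spare_relay 0.62 [355. 242.] 595 lo [ 0.639 -0.411  0.002] hi [ 0.679 -0.37   0.038] 
scene spare_relay 0.59 [325. 235.] 1209 lo [ 0.533 -0.435  0.046] hi [ 0.585 -0.412  0.117] 
duct 816 [ 0.251  0.968  0.588 -0.27 ]
side relay 0.95 [350. 191.] 1014 lo [ 0.469 -0.642  0.008] hi [ 0.545 -0.583  0.034] 
side relay 0.63 [346. 290.] 1536 lo [ 0.463 -0.333  0.025] hi [ 0.534 -0.302  0.097] 
side relay_pair 0.63 [318. 326.] 1732 lo [ 0.504 -0.272  0.041] hi [ 0.56  -0.218  0.095] 
side relay_pair 0.62 [343. 290.] 1413 lo [ 0.464 -0.329  0.029] hi [ 0.532 -0.302  0.097] 
side terminals 0.6 [342. 253.] 935 lo [ 0.482 -0.449  0.022] hi [ 0.529 -0.39   0.051] 
side spare_relay 0.73 [308. 239.] 1300 lo [ 0.533 -0.424  0.047] hi [ 0.588 -0.402  0.12 ] 
side spare_relay 0.46 [317. 324.] 1937 lo [ 0.503 -0.276  0.028] hi [ 0.56  -0.218  0.095] 
duct 1893 [ 0.159  0.987  0.58  -0.3  ]
```

View pics/c.png

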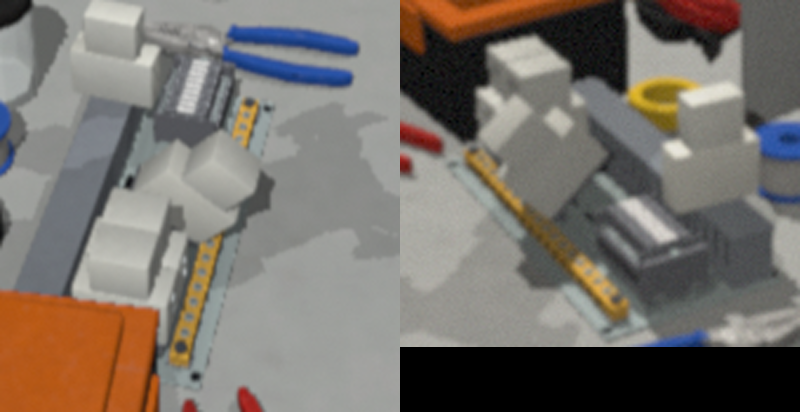

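The crop shows the leaning relay (left crop (200,185)) on the rail, between the pair (left crop (130,250), to its left) and the terminals at (195,100).

Run:
```python
from h import *
from scipy.spatial.transform import Rotation as Ro
def s2(u,v): return world("side",(260+u*170/400,215+v*175/412),None,z=.0141)
a,b=s2(250,100),s2(181,355); print(a,b,np.arctan2(*(b-a)[:2]),(a+b)/2)
s=monitor.state(); q=s["tcp_rot"]; R=Ro.from_quat([q[1],q[2],q[3],q[0]]).as_matrix(); print(R.round(3),s["tcp_pos"],s["ft_force"],s["gripper_width"])
# plane-fit duct/relay using combined clouds in panel-ish frame
psi=-.16; X=np.array([np.cos(psi),np.sin(psi)]);Y=np.array([-np.sin(psi),np.cos(psi)])
for c in("scene","side"):
    d=np.load(c+".npy"); ci=camera_info(c);K=np.array(ci["intrinsics"]);v,u=np.nonzero(d>0);z=d[v,u]
    P=(np.array(ci["R"]).T@(np.linalg.inv(K)@np.vstack([u*z,v*z,z])-np.array(ci["t"])[:,None])).T
    p=np.c_[P[:,:2]@X,P[:,:2]@Y,P[:,2]]
    c0=np.array([.52,-.33]); o=np.array([c0@X,c0@Y])
    L=p[(abs(p[:,0]-o[0])<.12)&(abs(p[:,1]-o[1])<.2)]
    L[:,:2]-=o
    def rep(n,m): 
        Q=L[m]; print(c,n,len(Q),np.percentile(Q,[2,50,98],axis=0).round(4).tolist() if len(Q) else "")
    rep("pairtop",(abs(L[:,2]-.0915)<.004)&(L[:,1]>.03)&(L[:,1]<.14)&(abs(L[:,0])<.05))
    rep("termtop",(abs(L[:,2]-.0475)<.004)&(L[:,1]<-.05)&(L[:,1]>-.14)&(L[:,0]<.03))
    rep("spare",(L[:,2]>.1)&(L[:,1]<-.05)&(L[:,1]>-.14))
    m=(L[:,2]>.055)&(abs(L[:,1])<.03)&(L[:,0]<.0); rep("relay up",m)
    m&=L[:,2]<.085; rep("relay near",m)
```

```text
[ 0.46575814 -0.44647179  0.0141    ] [ 0.49982628 -0.21572049  0.0141    ] 0.14658116636661644 [ 0.48279221 -0.33109614  0.0141    ]
[[ 0.899  0.437  0.   ]
 [ 0.437 -0.899  0.   ]
 [ 0.    -0.    -1.   ]] [ 0.22967747 -0.47208976  0.23129003] [0.06256613 0.66581135 0.29698563] 0.08530572615105304
scene pairtop 298 [[-0.0156, 0.0498, 0.0882], [0.0017, 0.077, 0.0903], [0.0207, 0.1089, 0.0922]]
scene termtop 413 [[-0.0119, -0.124, 0.0438], [0.0041, -0.0963, 0.0467], [0.0281, -0.0663, 0.0491]]
scene spare 334 [[0.0379, -0.0938, 0.1009], [0.0536, -0.0893, 0.1127], [0.0742, -0.0716, 0.1177]]
scene relay up 692 [[-0.0595, -0.0113, 0.0558], [-0.0356, -0.0077, 0.0755], [-0.0029, 0.0183, 0.0949]]
scene relay near 554 [[-0.0598, -0.0113, 0.0557], [-0.0322, -0.0081, 0.0729], [-0.0026, 0.0183, 0.0842]]
side pairtop 880 [[-0.017, 0.053, 0.0885], [0.0007, 0.0837, 0.0927], [0.0191, 0.1105, 0.095]]
side termtop 530 [[-0.0162, -0.1243, 0.044], [0.0015, -0.0879, 0.0489], [0.0257, -0.062, 0.0512]]
side spare 409 [[0.0364, -0.0901, 0.1013], [0.0538, -0.0729, 0.1167], [0.0727, -0.0684, 0.1208]]
side relay up 1057 [[-0.0614, -0.0071, 0.0575], [-0.0337, 0.0181, 0.0797], [-0.002, 0.0223, 0.098]]
side relay near 748 [[-0.0618, -0.0065, 0.0567], [-0.0263, 0.0191, 0.0761], [-0.0014, 0.0224, 0.0846]]
```

Emit:
move_arm(
  targets=[
    [[0, 0, 0], 0.0387],
    [[0, 0, 0], 0.0387],
    [[0, 0, 0], 0.0387],
    [[0, 0, 0], 0.0387],
    [[0, 0, 0], 0.0387],
    [[0, 0, 0], 0],
    [[0, 0, 0], 0],
  ],
  claw=0,
)

```text
time_s: 2.08
tcp_pos: [0.2297, -0.4721, 0.2313]
tcp_rot: [0.0, 0.997, -0.076, 0.0]
ft_force: [0.1, -0.3, -0.0]
gripper_width: 0.0006
gripper_force: 0.0
```

Emit:
move_arm(
  targets=[
    [[0.0516, -0.0594, 0], 0],
    [[0.0516, -0.0594, 0], 0],
    [[0.0516, -0.0594, 0], 0],
    [[0.0516, -0.0594, 0], 0],
    [[0.0516, -0.0594, 0], 0],
    [[0.0516, -0.0594, 0], 0],
    [[0.0516, -0.0594, 0], 0],
    [[0.0516, -0.0594, 0], 0],
  ],
)

```text
time_s: 2.75
tcp_pos: [0.4232, -0.3087, 0.2314]
tcp_rot: [0.0, 0.997, -0.075, 0.0]
ft_force: [1.2, -1.3, 0.5]
gripper_width: -0.0004
gripper_force: 0.0
```

```bash
cat >> h.py <<'E'
from scipy.spatial.transform import Rotation as Ro
psi=-.155; X=np.array([np.cos(psi),np.sin(psi)]);Y=np.array([-np.sin(psi),np.cos(psi)]); C0=np.array([.521,-.330])
def panel(p): p=np.asarray(p); return np.r_[(p[:2]-C0)@X,(p[:2]-C0)@Y,p[2]]
def st():
    s=monitor.state(); q=s["tcp_rot"]; R=Ro.from_quat([q[1],q[2],q[3],q[0]]).as_matrix()
    print("t",round(s["time_s"],2),"panel",panel(s["tcp_pos"]).round(4),"toolx yaw",np.arctan2(R[1,0],R[0,0]).round(3),"z",R[:,2].round(3),"F",np.round(s["ft_force"],1),"w",round(s["gripper_width"],3)); return s,R
E
python3 - <<'E'
from h import *
s,R=st()
im,d=get_image("wrist"); cv2.imwrite("pics/d.png",im[...,::-1])
ci=camera_info("wrist"); print(ci["mount"],ci["intrinsics"])
E
```

```text
t 2.75 panel [-0.0999  0.006   0.2314] toolx yaw -0.15 z [ 0. -0. -1.] F [ 1.2 -1.3  0.5] w -0.0
[[-3.47633951e-04 -9.63816231e-01 -2.66567349e-01  6.77982475e-02]
 [ 9.99999889e-01 -4.19692913e-04  2.13352945e-04 -2.99403651e-04]
 [-3.17509459e-04 -2.66567245e-01  9.63816270e-01 -1.43537277e-01]
 [ 0.00000000e+00  0.00000000e+00  0.00000000e+00  1.00000000e+00]] [[371.64829954   0.         322.51806637]
 [  0.         371.64829954 239.28137882]
 [  0.           0.           1.        ]]
```

View pics/d.png

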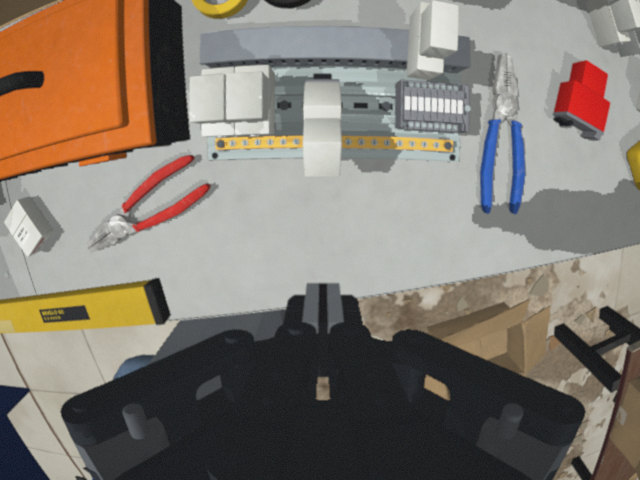

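The wrist view shows the relay at (322,125), centred on the fingers' column and square to the bar. The pair is on its left (232,97) and the terminals are on its right (433,103).

Emit:
move_arm(
  targets=[
    [[0, 0, 0.0514], 0],
    [[0, 0, 0.0514], 0],
    [[0, 0, 0.0514], 0],
    [[0, 0, 0.0514], 0],
    [[0, 0, 0.0514], 0],
    [[0, 0, 0.0514], 0],
    [[0, 0, 0.0514], 0],
    [[0, 0, 0.0514], 0],
  ],
)

```text
time_s: 3.47
tcp_pos: [0.4222, -0.3098, 0.0659]
tcp_rot: [0.0, 0.997, -0.075, 0.0]
ft_force: [-0.0, 1.1, -0.0]
gripper_width: -0.0001
gripper_force: 0.0
```

Emit:
move_arm(
  targets=[
    [[0.01, 0, 0], 0],
    [[0.01, 0, 0], 0],
    [[0.01, 0, 0], 0],
    [[0.01, 0, 0], 0],
    [[0.005, 0, 0], 0],
    [[0, 0, 0], 0],
  ],
)

```text
time_s: 3.97
tcp_pos: [0.4411, -0.3132, 0.0677]
tcp_rot: [0.001, 0.997, -0.077, 0.001]
ft_force: [0.1, -0.2, 0.6]
gripper_width: 0.0002
gripper_force: 0.0
```

Run:
```python
from h import *
st()
im,d=get_image("side"); a=im[215:390,260:430]; b=get_image("scene")[0][150:310,190:370]
out=np.zeros((412,800,3),np.uint8); out[:,:400]=cv2.resize(a,(400,412),interpolation=2); out[:356,400:]=cv2.resize(b,(400,356),interpolation=2)
cv2.imwrite("pics/e.png",out[...,::-1])
```

```text
t 3.97 panel [-0.0816  0.0043  0.0677] toolx yaw -0.154 z [ 0.001 -0.001 -1.   ] F [ 0.1 -0.2  0.6] w 0.0
```

View pics/e.png

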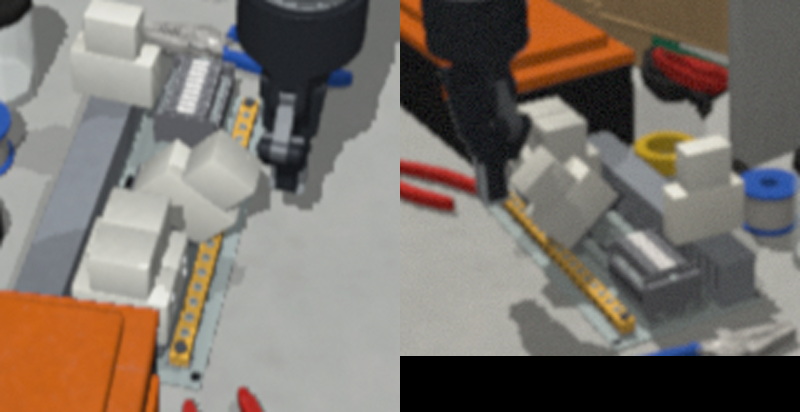

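The fingertip (left crop (287,180)) stands just in front of the relay's top edge (258,165), with no contact yet. Now I push slowly.

Emit:
move_arm(
  targets=[
    [[0.006, 0, 0], 0],
    [[0.006, 0, 0], 0],
    [[0.006, 0, 0], 0],
    [[0.006, 0, 0], 0],
    [[0.006, 0, 0], 0],
    [[0, 0, 0], 0],
  ],
)

```text
time_s: 4.57
tcp_pos: [0.4523, -0.3146, 0.0668]
tcp_rot: [0.0, 0.997, -0.077, 0.0]
ft_force: [0.3, 0.2, -0.2]
gripper_width: -0.0002
gripper_force: 0.0
```

Emit:
move_arm(
  targets=[
    [[0.006, 0, 0], 0],
    [[0.006, 0, 0], 0],
    [[0.006, 0, 0], 0],
    [[0.006, 0, 0], 0],
    [[0, 0, 0], 0],
  ],
)

```text
time_s: 4.98
tcp_pos: [0.4618, -0.3161, 0.0668]
tcp_rot: [0.0, 0.997, -0.077, 0.0]
ft_force: [-0.3, 1.4, -0.4]
gripper_width: 0.0
gripper_force: 0.0
```

```bash
cat > look.py <<'E'
import sys
from h import *
s,R=st()
def rep():
  for c in("scene","side"):
    im,d=get_image(c); ci=camera_info(c);K=np.array(ci["intrinsics"])
    for o in finder.trace("relay",c)+finder.trace("relay_top",c):
        m=o["pixels"]&(d>0)
        if m.sum()<50: continue
        v,u=np.nonzero(cv2.erode(m.astype(np.uint8),np.ones((3,3)))); z=d[v,u]
        P=(np.array(ci["R"]).T@(np.linalg.inv(K)@np.vstack([u*z,v*z,z])-np.array(ci["t"])[:,None])).T
        p=np.c_[(P[:,:2]-C0)@X,(P[:,:2]-C0)@Y,P[:,2]]
        p=p[(abs(p[:,0])<.09)&(abs(p[:,1])<.14)]
        if len(p)<50: continue
        print(c,len(p),round(o["p"],2),"lo",np.percentile(p,3,0).round(4),"hi",np.percentile(p,97,0).round(4))
    if len(sys.argv)>1 and c=="side": cv2.imwrite(sys.argv[1],cv2.resize(im[215:390,260:430],(583,600),interpolation=2)[...,::-1])
rep()
E
python3 look.py
```

```text
t 4.98 panel [-0.0606  0.0046  0.0668] toolx yaw -0.155 z [ 0. -0. -1.] F [-0.3  1.4 -0.4] w 0.0
scene 1132 0.74 lo [-0.0302 -0.0114  0.0206] hi [0.024  0.0127 0.0934]
scene 3131 0.71 lo [-0.0462 -0.1331  0.0006] hi [0.0667 0.0835 0.0425]
scene 1178 0.88 lo [-0.0301 -0.0114  0.0205] hi [0.0254 0.0135 0.0937]
side 972 0.64 lo [-0.0306 -0.0031  0.0341] hi [0.0186 0.0219 0.0974]
side 989 0.62 lo [-0.031  -0.0041  0.0339] hi [0.0184 0.0219 0.0975]
```

The relay tipped past its balance point and rests at about 11°. I continue pushing in small steps, watching the force.

Emit:
move_arm(
  targets=[
    [[0.007, 0, 0], 0],
    [[0.007, 0, 0], 0],
    [[0.007, 0, 0], 0],
    [[0.007, 0, 0], 0],
    [[0.005, 0, 0], 0],
    [[0.005, 0, 0], 0],
    [[0, 0, 0], 0],
  ],
)

```text
time_s: 5.87
tcp_pos: [0.4768, -0.3183, 0.0668]
tcp_rot: [0.0, 0.997, -0.077, 0.0]
ft_force: [-0.2, -0.2, -0.2]
gripper_width: -0.0001
gripper_force: 0.0
```

Emit:
move_arm(
  targets=[
    [[0.005, 0, 0], 0],
    [[0.005, 0, 0], 0],
    [[0, 0, 0], 0],
  ],
)

```text
time_s: 6.12
tcp_pos: [0.4806, -0.319, 0.0668]
tcp_rot: [0.0, 0.997, -0.077, 0.0]
ft_force: [-0.2, 0.0, -0.2]
gripper_width: 0.0001
gripper_force: 0.0
```

Emit:
move_arm(
  targets=[
    [[0.005, 0, 0], 0],
    [[0.005, 0, 0], 0],
    [[0, 0, 0], 0],
  ],
)

```text
time_s: 6.37
tcp_pos: [0.4846, -0.3196, 0.0669]
tcp_rot: [0.0, 0.997, -0.077, 0.0]
ft_force: [-0.4, -1.0, -0.3]
gripper_width: -0.0
gripper_force: 0.1
```

```bash
python3 look.py
```

```text
t 6.37 panel [-0.0376  0.0047  0.0669] toolx yaw -0.155 z [ 0. -0. -1.] F [-0.4 -1.  -0.3] w -0.0
scene 1055 0.82 lo [-0.0305 -0.0114  0.0225] hi [0.0245 0.0055 0.0936]
scene 1082 0.67 lo [-0.0308 -0.0114  0.0208] hi [0.0244 0.0073 0.0936]
side 859 0.72 lo [-0.0309 -0.0018  0.033 ] hi [0.0194 0.0221 0.0973]
side 873 0.85 lo [-0.0308 -0.0027  0.0332] hi [0.0194 0.0222 0.0973]
```

Emit:
move_arm(
  targets=[
    [[0.003, 0, 0], 0],
    [[0.003, 0, 0], 0],
    [[0, 0, 0], 0],
  ],
)

```text
time_s: 6.92
tcp_pos: [0.4866, -0.3199, 0.0669]
tcp_rot: [0.0, 0.997, -0.077, -0.0]
ft_force: [-2.2, 0.2, 1.6]
gripper_width: -0.0005
gripper_force: 1.0
```

Emit:
move_arm(
  targets=[
    [[0.003, 0, 0], 0],
    [[0.003, 0, 0], 0],
    [[0, 0, 0], 0],
  ],
)

```text
time_s: 7.17
tcp_pos: [0.4892, -0.3203, 0.0668]
tcp_rot: [0.0, 0.997, -0.077, 0.0]
ft_force: [0.1, 1.0, -0.0]
gripper_width: 0.0
gripper_force: 0.0
```

Emit:
move_arm(
  targets=[
    [[0.003, 0, 0], 0],
    [[0.003, 0, 0], 0],
    [[0, 0, 0], 0],
  ],
)

```text
time_s: 7.42
tcp_pos: [0.4919, -0.3207, 0.0668]
tcp_rot: [0.0, 0.997, -0.077, 0.0]
ft_force: [0.5, -0.2, -0.2]
gripper_width: -0.0002
gripper_force: 0.0
```

```bash
python3 look.py pics/f.png
```

```text
t 7.42 panel [-0.0302  0.0047  0.0668] toolx yaw -0.155 z [ 0.001 -0.    -1.   ] F [ 0.5 -0.2 -0.2] w -0.0
scene 1064 0.76 lo [-0.0267 -0.0114  0.022 ] hi [0.0268 0.0101 0.091 ]
scene 1068 0.58 lo [-0.0266 -0.0114  0.021 ] hi [0.0284 0.007  0.0908]
side 855 0.6 lo [-0.0285  0.0016  0.0343] hi [0.026  0.0221 0.094 ]
side 828 0.82 lo [-0.0284  0.0007  0.0351] hi [0.0253 0.0221 0.0939]
```

View pics/f.png

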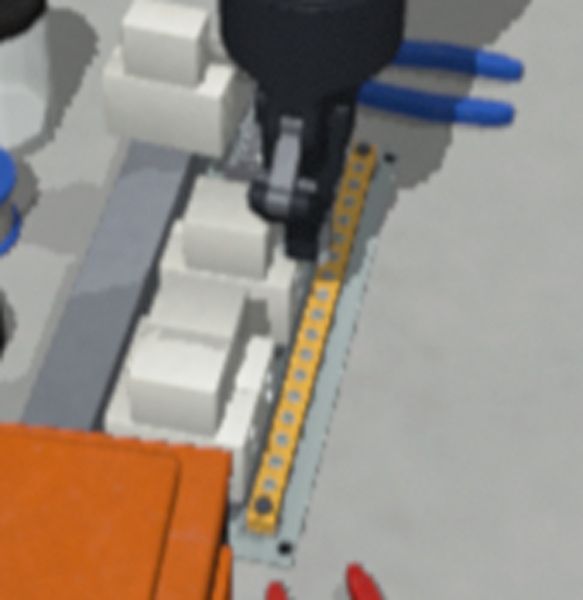

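The relay stands upright (crop (225,240)), at the same height as the pair, and the force dropped away after the click. Now I move round to its right side.

Emit:
move_arm(
  targets=[
    [[-0.03, 0, 0], 0],
    [[-0.03, 0, 0], 0],
    [[0, 0, -0.07], 0],
    [[0, 0, -0.07], 0],
    [[0, 0.055, 0], 0],
    [[0, 0.055, 0], 0],
    [[0, 0, 0], 0],
  ],
)

```text
time_s: 8.3
tcp_pos: [0.4609, -0.364, 0.1236]
tcp_rot: [0.001, 0.997, -0.078, 0.001]
ft_force: [-0.9, -0.2, -0.6]
gripper_width: -0.0
gripper_force: 0.0
```

Emit:
move_arm(
  targets=[
    [[0.045, 0, 0], 0],
    [[0.045, 0, 0], 0],
    [[0.042, 0, 0], 0],
    [[0, 0, 0], 0],
  ],
)

```text
time_s: 8.63
tcp_pos: [0.5154, -0.3687, 0.1226]
tcp_rot: [0.0, 0.997, -0.077, 0.001]
ft_force: [-1.2, -0.2, -1.3]
gripper_width: 0.0001
gripper_force: 0.0
```

```bash
python3 look.py pics/g.png
```

```text
t 8.63 panel [ 0.0004 -0.0391  0.1226] toolx yaw -0.154 z [ 0.001 -0.    -1.   ] F [-1.2 -0.2 -1.3] w 0.0
scene 1151 0.75 lo [-0.0266 -0.0115  0.0215] hi [0.027  0.0107 0.0909]
scene 1176 0.69 lo [-0.0266 -0.0115  0.0217] hi [0.0275 0.0114 0.0909]
scene 618 0.46 lo [-0.0208 -0.124   0.021 ] hi [ 0.0142 -0.0675  0.0481]
side 965 0.89 lo [-0.0283 -0.0036  0.033 ] hi [0.024  0.022  0.0944]
side 1101 0.37 lo [ 0.0246 -0.0848  0.0496] hi [ 0.0788 -0.068   0.1199]
side 999 0.77 lo [-0.0283 -0.0036  0.0323] hi [0.024  0.0221 0.0944]
```

View pics/g.png

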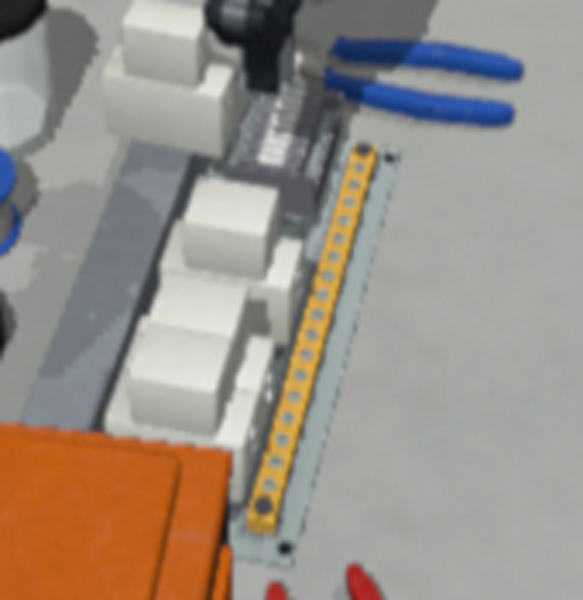

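The loose relay stands free and upright at crop (230,230). The finger is above the gap on its right. I lower and push left.

Emit:
move_arm(
  targets=[
    [[0, 0, 0.044], 0],
    [[0, 0, 0.044], 0],
    [[0, 0, 0.044], 0],
    [[0, 0, 0.042], 0],
    [[0, 0, 0], 0],
  ],
)

```text
time_s: 9.35
tcp_pos: [0.5108, -0.367, 0.0502]
tcp_rot: [-0.002, 0.997, -0.078, -0.002]
ft_force: [-1.0, 0.2, -0.1]
gripper_width: 0.0002
gripper_force: 0.0
```

Emit:
move_arm(
  targets=[
    [[0, -0.006, 0], 0],
    [[0, -0.006, 0], 0],
    [[0, -0.006, 0], 0],
    [[0, -0.006, 0], 0],
    [[0, -0.006, 0], 0],
    [[0, -0.006, 0], 0],
    [[0, -0.006, 0], 0],
    [[0, -0.006, 0], 0],
  ],
)

```text
time_s: 10.02
tcp_pos: [0.5161, -0.3494, 0.0535]
tcp_rot: [0.0, 0.997, -0.077, 0.0]
ft_force: [-0.3, -0.1, 1.1]
gripper_width: 0.0001
gripper_force: 0.5
```

Emit:
move_arm(
  targets=[
    [[0, -0.006, 0], 0],
    [[0, -0.006, 0], 0],
    [[0, -0.006, 0], 0],
    [[0, -0.006, 0], 0],
  ],
)

```text
time_s: 10.35
tcp_pos: [0.5176, -0.3399, 0.0533]
tcp_rot: [0.0, 0.997, -0.077, 0.0]
ft_force: [-0.2, -0.4, 3.0]
gripper_width: -0.0001
gripper_force: 1.1
```

```bash
python3 look.py
```

```text
t 10.35 panel [-0.0018 -0.0103  0.0533] toolx yaw -0.155 z [ 0. -0. -1.] F [-0.2 -0.4  3. ] w -0.0
scene 575 0.7 lo [-0.0268  0.0003  0.0206] hi [0.0291 0.0213 0.0869]
side 699 0.8 lo [-0.0285  0.0112  0.0409] hi [0.0195 0.0341 0.0946]
side 703 0.93 lo [-0.0284  0.0107  0.0464] hi [0.0195 0.0339 0.0946]
```

Emit:
move_arm(
  targets=[
    [[0, -0.004, 0], 0],
    [[0, -0.004, 0], 0],
    [[0, -0.004, 0], 0],
    [[0, -0.004, 0], 0],
    [[0, -0.004, 0], 0],
    [[0, -0.004, 0], 0],
    [[0, -0.004, 0], 0],
    [[0, -0.004, 0], 0],
  ],
)

```text
time_s: 11.32
tcp_pos: [0.5195, -0.3273, 0.0533]
tcp_rot: [0.0, 0.997, -0.077, 0.0]
ft_force: [0.4, -1.5, 3.1]
gripper_width: 0.0001
gripper_force: 1.7
```

Emit:
move_arm(
  targets=[
    [[0, -0.003, 0], 0],
    [[0, -0.003, 0], 0],
    [[0, 0, 0], 0],
  ],
)

```text
time_s: 11.57
tcp_pos: [0.5198, -0.3248, 0.0532]
tcp_rot: [-0.0, 0.997, -0.077, -0.0]
ft_force: [-0.0, -0.1, 3.8]
gripper_width: 0.0004
gripper_force: 1.5
```

```bash
python3 look.py pics/i.png; python3 -c "
from h import *
print(np.round(monitor.state()['ft_force'],1))"
```

```text
t 11.57 panel [-0.002   0.005   0.0532] toolx yaw -0.155 z [-0.  0. -1.] F [-0.  -0.1  3.8] w 0.0
scene 635 0.85 lo [-0.0267  0.0157  0.0192] hi [0.0291 0.0382 0.0871]
scene 3411 0.23 lo [-0.046  -0.133   0.0006] hi [0.065  0.0785 0.0423]
scene 707 0.88 lo [-0.0269  0.0158  0.0182] hi [0.0293 0.0419 0.0881]
side 395 0.96 lo [-0.0285  0.0255  0.0556] hi [0.0154 0.0472 0.0946]
side 416 0.81 lo [-0.0287  0.0235  0.047 ] hi [0.0152 0.047  0.0945]
side 3792 0.75 lo [-0.0497 -0.1103  0.0027] hi [0.0661 0.1112 0.0459]
[ 0.  -0.   4.2]
```

View pics/i.png

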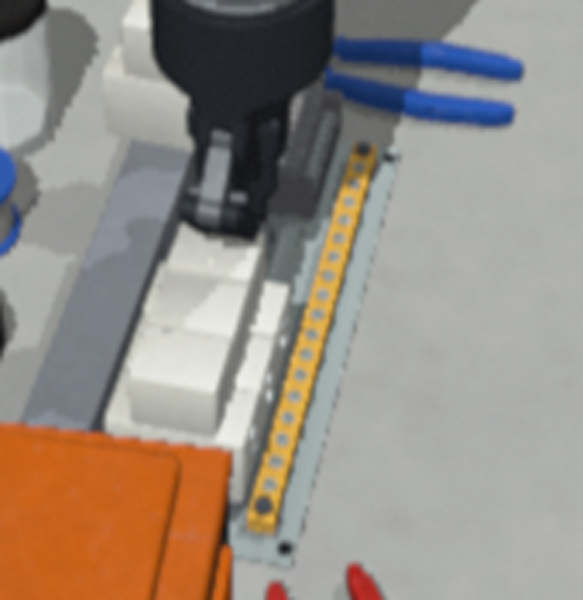

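Emit:
move_arm(
  targets=[
    [[0, -0.003, 0], 0],
    [[0, -0.003, 0], 0],
    [[0, 0, 0], 0],
  ],
)

```text
time_s: 12.12
tcp_pos: [0.5203, -0.3226, 0.0533]
tcp_rot: [0.0, 0.997, -0.077, 0.0]
ft_force: [-0.1, -0.7, 4.1]
gripper_width: 0.0
gripper_force: 1.6
```

Emit:
move_arm(
  targets=[
    [[0, -0.003, 0], 0],
    [[0, -0.002, 0], 0],
    [[0, 0, 0], 0],
  ],
)

```text
time_s: 12.37
tcp_pos: [0.5206, -0.3218, 0.0537]
tcp_rot: [0.001, 0.997, -0.078, 0.0]
ft_force: [-0.0, -5.7, 4.3]
gripper_width: -0.0004
gripper_force: 3.4
```

```bash
python3 look.py
```

```text
t 12.37 panel [-0.0016  0.0081  0.0537] toolx yaw -0.156 z [ 0.    -0.002 -1.   ] F [-0.  -5.7  4.3] w -0.0
scene 645 0.97 lo [-0.027   0.0177  0.0195] hi [0.0285 0.0401 0.0867]
scene 664 0.9 lo [-0.0269  0.0177  0.0196] hi [0.0291 0.0418 0.0887]
side 362 0.75 lo [-0.0287  0.0271  0.0477] hi [0.0162 0.0487 0.095 ]
```

The force jumped to 5.7 N, so the relay is against the pair. Now I back off and check.

Emit:
move_arm(
  targets=[
    [[0, 0.01, 0], 0],
    [[0, 0.015, 0], 0],
    [[0, 0.02, 0], 0],
    [[0, 0, -0.08], 0],
    [[0, 0, -0.09], 0],
    [[0, 0, -0.09], 0],
    [[0, 0, -0.09], 0],
    [[0, 0, 0], 0],
  ],
)

```text
time_s: 13.33
tcp_pos: [0.5201, -0.3411, 0.2003]
tcp_rot: [0.003, 0.997, -0.078, 0.004]
ft_force: [0.8, -1.3, 0.8]
gripper_width: 0.0001
gripper_force: 0.0
```

Emit:
move_arm(
  targets=[
    [[-0.08, 0, 0], 0],
    [[-0.08, 0, 0], 0],
    [[-0.08, 0, 0], 0],
    [[-0.08, 0, 0], 0],
    [[0, 0, 0], 0],
    [[0, 0, 0], 0],
  ],
)

```text
time_s: 13.83
tcp_pos: [0.3899, -0.3188, 0.1932]
tcp_rot: [-0.0, 0.997, -0.078, -0.0]
ft_force: [0.3, -0.2, -0.0]
gripper_width: 0.0001
gripper_force: 0.0
```

```bash
python3 look.py pics/j.png
```

```text
t 13.83 panel [-0.1313 -0.0092  0.1932] toolx yaw -0.157 z [-0.  0. -1.] F [ 0.3 -0.2 -0. ] w 0.0
scene 1125 0.69 lo [-0.0267  0.0181  0.0202] hi [0.0271 0.0416 0.0908]
scene 1124 0.66 lo [-0.0267  0.0181  0.0194] hi [0.027  0.0414 0.0908]
side 421 0.88 lo [-0.0287  0.0246  0.0554] hi [0.0162 0.0479 0.0949]
side 378 0.79 lo [-0.0288  0.0264  0.0496] hi [0.0152 0.0483 0.0949]
```

View pics/j.png

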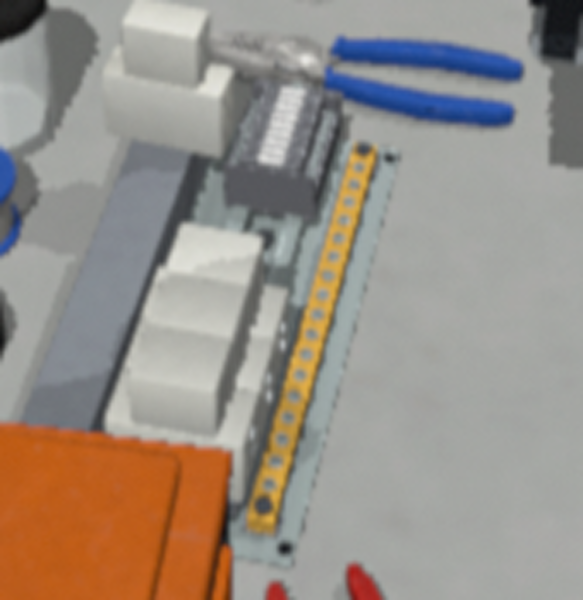

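The three relays stand flush in a row (crop (215,260) to (175,385)), the spare relay and cutters have not moved, and the arm is clear.

```bash
python3 -c "
from bench import finish_job
print(finish_job())"
```

```text
the job is handed in; nothing more can be done
None
```

The job is handed in at about 14 s of the 48 s allowed. The relay was swung upright and clicked home, then pushed along the rail until it met the mounted pair (wrist force about 6 N at contact); in the last picture the spare relay and cutters had not moved and the arm was clear, but the hand-in returned no verdict.

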